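# Load the smoke hoppers and hold the damper lever level

### The arm

A 6-joint arm with a two-finger parallel gripper is mounted at the origin on the work surface. World frame = base frame: x ahead of the robot, y to its left, z up, the work surface at z = 0. Lengths are in m, angles in rad, forces in N, time in s.
With the tool pointing down it reaches from about 0.25 to 0.85 m from the base axis. Payload 12.5 kg.
Tool frame: the origin (TCP) lies midway between the tips of the shut fingers; the grasp point (between the pads) lies 19 mm behind it (arm.grip_depth is the distance from the TCP to the grasp point, in m); z points along the fingers, x is the direction in which the jaws open and shut, and the axes are right-handed (so a half turn about z gives the same grasp; the last joint's range is limited). The gripper opens to 93 mm and grips with 3 to 60 N. Pads are 15 mm wide; open, the fingers measure 128 mm over their backs; the gripper's body (75 mm by 188 mm) begins 65 mm behind the grasp point.
Start: joints at [1.056, 0.351, 1.652, -0, 1.139, -0.085], TCP at [0.229, 0.5, 0.219] pointing down, gripper open.
Joint ranges: [-2.75, 2.75], [-0.79, 2.1], [0.01, 2.65], [-1.57, 4.71], [0.07, 3.14], [-2.87, 2.87]. Speed limits (rad/s): [2.22, 2.22, 2.79, 3.14, 3.14, 3.14].

### API

Orientations are given as a unit quaternion [w, x, y, z].
In Python, from station import arm gives the robot as it stands.
- The arm moves only by the tool servo_tool, never from a script. Its argument "steps" is a list of rows, each a list of 7 numbers: the turn, a rotation vector about the tool's x, y, z in rad, then the shift along the tool's x, y, z in m, then the finger opening in m, from 0 to 0.093. In form: [[wx, wy, wz, dx, dy, dz, claw], ...]. A call has 1 to 10 rows; each row is the pose to reach, as a shift and turn from the pose commanded when the call began, along the tool's axes at that moment; what a row does not reach only later rows make up. A row lasts 1/12 s, in which the tool goes at most 41.7 mm and 7.16 degrees, less where a joint would pass 70% of its speed; a pose out of reach is approached as far as the arm can. A call with a gripper value outside its range is refused whole. The fingers move at their own pace and stop on an object; "squeeze" is the grip in N (left out, the last holds). Time passes only in rows, so rows that repeat a pose let the fingers close. It gives the time, the measured TCP pose, the force and the opening at its end, in the units of the state.
- arm.observe(): the state, without advancing time (a new reading comes with each control period).
- arm.capture(name): name is "scene" or "top"; returns the picture (480x640x3 uint8, red, green, blue); there is no depth.
- arm.camera_info(name): a dict with "fovy" (degrees; the focal length in pixels is half the picture's height over the tangent of half this angle, whatever the lens; pixels are square), "cx", "cy" (the principal point, pixels), "R" (3x3) and "t" (3): a world point X has camera coordinates R X + t. Camera axes: x right, y down, z forward; pixel columns grow to the right and rows downward; lengths in m; the calibration is good to about 2 mm. A picture is of the moment at which its call begins. camera_info takes no time and is no camera call.
- arm.job_done(): hands the job in, once; it reports no verdict.
The state is a dict: "time": time; "joints": joint angles; "qvel": joint speeds; "joint_torque": joint torques, N m; "position": TCP position; "orientation": TCP orientation; "contact_force": force on the tool from outside, world axes, zero at the start; "moment": the same for the moment, N m; "gripper_width": finger opening in m.
Only numpy, scipy, OpenCV 4.12 (cv2) and the standard library are available. Lean on these libraries where they do the work, as an engineer would, in place of code of your own. Each camera call takes 0.05 s, during which the arm holds its last target.

### The job

Load the grill's smoke feeder: stand the round smoking log upright in the round hopper and the square log upright in the square hopper, and let go of them. Then press the damper unit's spring-loaded lever down with the fingertips until the lever arm is level, which is half of its travel (the draught is then half open), without driving it to its bottom stop, and finish while still holding it level: it springs back up if let go. Leave the molcajete, bowl, tub and tongs where they are.

Things in the scene. Friction and masses are not known exactly. Their poses are not given: they have to be found in the camera images.
- log_round: round smoking log, a plain wooden cylinder 44 mm in diameter and 60 mm tall, 60 g or so, standing on end on the ledge; origin at the centre of its underside, z up its axis
- log_square: square smoking log of the same wood, 40 x 40 mm and 60 mm tall, 60 g or so, standing on end; origin at the centre of its underside, z up, x and y normal to its side faces; stands at any yaw
- hopper_round: round open aluminium hopper fixed to the ledge, outside diameter 104 mm, inside 96 mm, rim 35 mm above the ledge, inner floor 5 mm above the ledge; origin at the centre of its underside
- hopper_square: square open aluminium hopper fixed to the ledge, outside 100 x 100 mm, inside 90 x 90 mm, rim 35 mm above the ledge, inner floor 5 mm above the ledge; origin at the centre of its underside, x and y normal to its walls
- damper_unit: damper unit bolted to the ledge: aluminium housing with two upright cheek plates, 135 mm tall and 68 mm over both, that carry the lever's pivot between them; behind them (+x) a block 83 mm tall reaching to 98 mm from the origin, with a round flue stub on it, 113 mm tall. Origin on the ledge right below the pivot; the lever points along the unit's own -x; the cheeks reach 25 mm to -x from the pivot
- lever_pivot (a point): the lever's hinge axis, 110 mm above the ledge between the cheek plates; the axis runs along the unit's y
- lever_pad (a point): centre of the upper face of the flat rubber pad at the lever's free end: the pad is 60 mm wide (along the unit's y), 50 mm long and 12 mm thick, centred 130 mm from the pivot on the lever's centre line; the upper face lies 6 mm above that line. The point moves with the lever and is about 168 mm above the ledge at rest and 116 mm when the lever is level; only its position is meaningful
- damper_lever (a joint): angle in rad through which the lever has been pressed: 0 at rest, where the arm rises 0.42 rad (24 degrees) towards its free end; 0.42 when the arm is level; 0.84 at the bottom stop. A spring pushes it back up: pressing straight down on the pad takes about 4 N to start, 8 N at level and 12 N at the bottom stop
- molcajete: bystander: dark three-legged stone mortar, 180 mm across and 110 mm tall, with its pestle leaning in it; origin at the centre of its underside
- basting_bowl: bystander: aluminium bowl 120 mm across and 55 mm tall; origin at the centre of its underside
- tub: bystander: blue plastic lidded tub 88 x 138 x 70 mm; origin at the centre of its underside
- tongs: bystander: wooden tongs 240 mm long, 12 mm thick, lying flat; origin near their middle, on the underside, x along their length

How it is judged:
On the way, in this order (a step that is already met when the one before it is completed fails the run):
1. each log stands, let go, in the hopper of its own shape (horizontal distance between log_round and hopper_round below 0.042 m and height (world z) of each of log_round, log_square below 0.018 m and angle between each of log_round, log_square's own z axis and vertical below 0.2 rad and linear speed of each of log_round, log_square below 0.02 m/s and horizontal distance between log_square and hopper_square below 0.042 m and contact force between the fingers and log_round below 0.2 N and contact force between the fingers and log_square below 0.2 N), for 0.2 s.
2. the lever is pressed level by the fingers (value of joint damper_lever between 0.33 and 0.51 rad and contact force between the fingers and damper_unit above 1.5 N), for 0.3 s.
At the end, for the whole second after the job is handed in: Each log stands upright (0.2 rad), let go, on the floor of the hopper of its own shape (within 42 mm of its centre, under 18 mm up); the fingers press the damper unit with over 1.5 N and hold its lever at 0.33 to 0.51 rad (level within 5 degrees) through the last second (all of step 1 and all of step 2); the arm keeps its last pose, push and grip.
It fails at once if moving the molcajete by over 30 mm (distance of molcajete from where it was at the start of the episode above 0.03 m).
It fails at once if moving the basting bowl by over 30 mm (distance of basting_bowl from where it was at the start of the episode above 0.03 m).
It fails at once if moving the tub by over 30 mm (distance of tub from where it was at the start of the episode above 0.03 m).
It fails at once if moving the tongs by over 30 mm (distance of tongs from where it was at the start of the episode above 0.03 m).
It fails at once if the lever is driven to its bottom stop (value of joint damper_lever above 0.81 rad).
It also fails if it takes over 58 s, if anything falls off the work surface, if the arm or the gripper's body presses on something with over 40 N, if the wrist force passes 120 N, or if a joint passes its speed limit or range.

## Working session

There is one attempt and no reset: what is moved stays moved. The work goes in short steps, Python scripts to look and compute and a tool call to move; the robot and the scene stay as the last step left them, time stands still between calls to the robot, and variables do not carry over. Pictures are saved under pics/ and viewed, and the job is handed in when it is done.

Besides the shell and the picture viewer there is one more tool, called after "Call:" as name(argument=value, ...), one argument or row to a line, values as JSON. servo_tool: Moves the arm, as the interface text tells. Its arguments: {"type":"object","properties":{"steps":{"type":"array","items":{"type":"array","items":{"type":"number"}}},"squeeze":{"type":"number"}},"required":["steps"]}

```bash
mkdir -p pics; ls
python3 - <<'E'
from station import arm
import cv2
for n in("scene","top"):
    im=arm.capture(n); cv2.imwrite(f"pics/{n}0.png",im[:,:,::-1]); print(arm.camera_info(n))
print(arm.observe(), arm.grip_depth)
E
```

```text
pics
{'fovy': 54.07116133602562, 'cx': 316.1941609277464, 'cy': 236.5887293670413, 'R': array([[-0.33267561,  0.94300558, -0.00821005],
       [ 0.68229871,  0.23467479, -0.69238444],
       [-0.6509957 , -0.23594112, -0.72148207]]), 't': array([ 0.14254227, -0.28147516,  1.33805341])}
{'fovy': 57.03163344997779, 'cx': 315.48158276774467, 'cy': 240.61622125016726, 'R': array([[ 2.77243967e-02, -9.99598657e-01,  5.82088497e-03],
       [-9.80727530e-01, -2.83267185e-02, -1.93316086e-01],
       [ 1.93403387e-01, -3.49130272e-04, -9.81119263e-01]]), 't': array([0.01932048, 0.56158019, 1.11594847])}
{'time': 0.1, 'joints': array([ 1.05642389e+00,  3.51178444e-01,  1.65233730e+00,  1.13827969e-06,
        1.13913615e+00, -8.45903151e-02]), 'qvel': array([-6.29283965e-05, -1.09352121e-03, -1.58870528e-03, -6.19456485e-04,
       -4.71411774e-05,  6.15551884e-04]), 'joint_torque': array([ 1.94530156e-03, -4.98034179e+01, -2.85704416e+01,  7.00854161e-02,
        2.39791564e-02, -6.29264969e-05]), 'position': array([0.2289886 , 0.49972326, 0.21816608]), 'orientation': array([ 2.46885888e-04,  8.41627229e-01,  5.40058633e-01, -4.68556632e-04]), 'contact_force': array([-0.81415654, -0.44198808, -0.27474663]), 'moment': array([-0.0230979 ,  0.00305985, -0.0302964 ]), 'gripper_width': 0.09322273525983031} 0.0188
```

View pics/scene0.png

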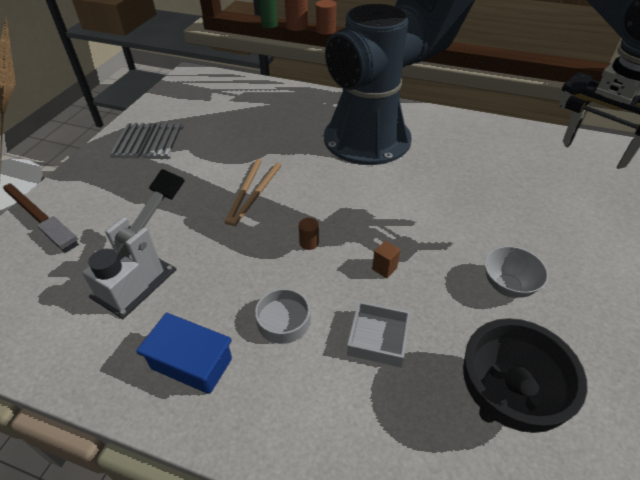

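View pics/top0.png

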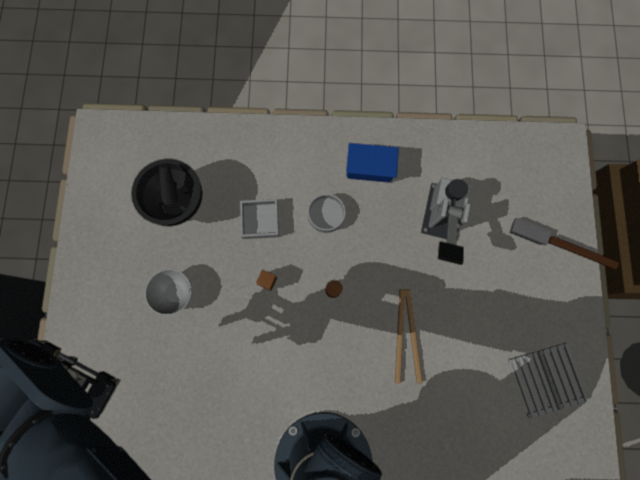

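The scene view shows the round log near (309,234), the square log near (386,260), the hoppers at (283,315) and (378,334), and the damper at (130,265). In the top view the logs are at (334,289) and (267,280), the hoppers at (327,212) and (259,219), and the pad at (451,253). I'll zoom in to measure.

Run:
```python
import cv2
im=cv2.imread("pics/top0.png"); s=cv2.imread("pics/scene0.png")
cv2.imwrite("pics/a.png",cv2.resize(im[180:310,230:360],None,fx=4.6,fy=4.6,interpolation=cv2.INTER_CUBIC))
cv2.imwrite("pics/b.png",cv2.resize(im[165:275,405:515],None,fx=5,fy=5,interpolation=cv2.INTER_CUBIC))
cv2.imwrite("pics/c.png",cv2.resize(s[210:370,240:420],None,fx=3.7,fy=3.7,interpolation=cv2.INTER_CUBIC))
cv2.imwrite("pics/d.png",cv2.resize(s[160:320,70:200],None,fx=3.7,fy=3.7,interpolation=cv2.INTER_CUBIC))
```

```text
(no output)
```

View pics/a.png

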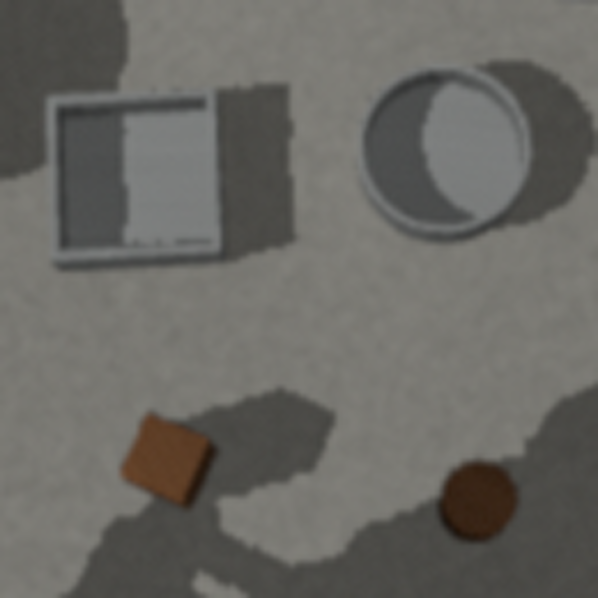

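View pics/b.png

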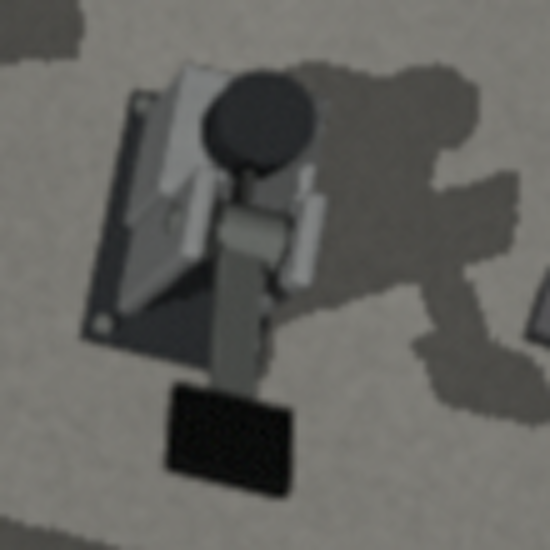

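View pics/c.png

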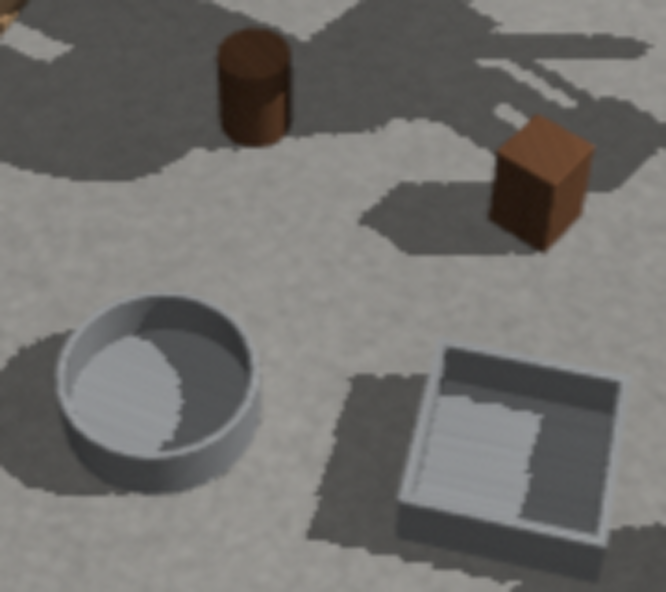

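View pics/d.png

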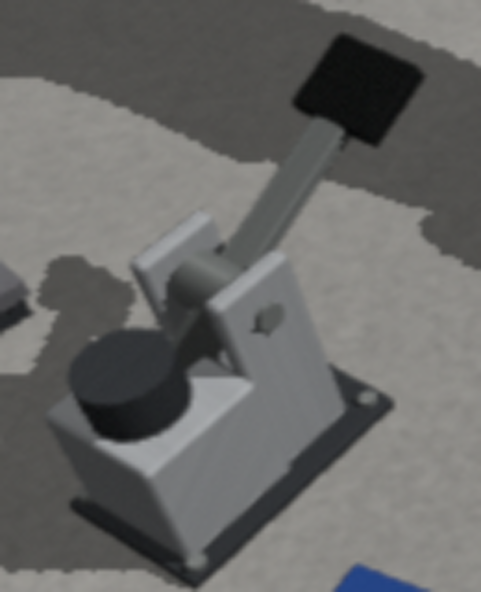

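```bash
cat > h.py <<'E'
from station import arm
import numpy as np
def ray(n,p):
    c=arm.camera_info(n); f=240/np.tan(np.radians(c["fovy"])/2)
    d=c["R"].T@np.array([(p[0]-c["cx"])/f,(p[1]-c["cy"])/f,1]); return -c["R"].T@c["t"],d
def at(n,p,z):
    o,d=ray(n,p); return o+d*(z-o[2])/d[2]
def tri(p,q):
    o,d=ray("top",p);o2,d2=ray("scene",q)
    s=np.linalg.lstsq(np.c_[d,-d2],o2-o,rcond=None)[0]
    a=o+d*s[0];b=o2+d2*s[1]; return (a+b)/2,np.linalg.norm(a-b)
def proj(n,X):
    c=arm.camera_info(n); f=240/np.tan(np.radians(c["fovy"])/2)
    q=c["R"]@X+c["t"]; return np.array([q[0]/q[2]*f+c["cx"],q[1]/q[2]*f+c["cy"]])
E
python3 - <<'E'
from h import *
np.set_printoptions(precision=4,suppress=True)
A=lambda x,y:(x/4.6+230,y/4.6+180)
B=lambda x,y:(x/5+405,y/5+165)
C=lambda x,y:(x/3.7+240,y/3.7+210)
D=lambda x,y:(x/3.7+70,y/3.7+160)
for nm,pa,pc,z in [("round",[(478,498)],[(255,53)],.06),("sq",[(122,465),(152,413),(208,445),(182,503)],[(594,150),(549,182),(497,152),(540,118)],.06),
 ("hr",[(446,152)],[(160,378)],.035),("hs",[(48,97),(214,93),(220,253),(55,262)],[(605,545),(402,505),(444,346),(622,380)],.035)]:
  for p in zip(pa,pc): print(nm,at("top",A(*p[0]),z)[:2],at("scene",C(*p[1]),z)[:2],*tri(A(*p[0]),C(*p[1])))
for p,q in [((175,384),(376,145)),((292,408),(294,103)),((287,495),(342,33)),((167,467),(424,75))]:
  print("pad",*tri(B(*p),D(*q)))
# base plate corners
for p in [(80,338),(133,90)]: print("plate top",at("top",B(*p),.006))
for p in [(393,405),(197,585)]: print("plate sc",at("scene",D(*p),.006))
E
```

```text
round [ 0.4357 -0.0159] [ 0.439  -0.0124] [ 0.4357 -0.0149  0.0562] 0.0023840302261931372
sq [0.4486 0.1848] [0.4497 0.19  ] [0.4484 0.1875 0.0578] 0.004848679139746174
sq [0.4785 0.1695] [0.4805 0.1721] [0.4786 0.1708 0.0575] 0.002124995596800678
sq [0.4613 0.137 ] [0.4685 0.14  ] [0.4619 0.1383 0.0526] 0.0012996328194295026
sq [0.4282 0.1501] [0.4358 0.1563] [0.4285 0.1531 0.0516] 0.0044400164633703705
hr [0.6423 0.006 ] [0.6519 0.0134] [0.6448 0.0076 0.0228] 0.003943766357055896
hs [0.6692 0.2439] [0.6708 0.2468] [0.6697 0.2456 0.0325] 0.0025202221160445476
hs [0.6745 0.1452] [0.6817 0.1506] [0.6768 0.1477 0.0258] 0.003492221210560784
hs [0.5772 0.1373] [0.5856 0.1444] [0.5788 0.1406 0.0246] 0.00487621267056528
hs [0.569  0.2337] [0.5764 0.2353] [0.5706 0.2351 0.0271] 8.316852310659205e-05
pad [ 0.5465 -0.2651  0.1504] 0.005216534774816014
pad [ 0.5357 -0.3208  0.1557] 0.0032573618097546885
pad [ 0.4912 -0.3122  0.1728] 0.0008276071731313318
pad [ 0.5032 -0.2561  0.1673] 0.0036256782593640908
plate top [ 0.6016 -0.257   0.006 ]
plate top [ 0.7467 -0.2898  0.006 ]
plate sc [ 0.6074 -0.2517  0.006 ]
plate sc [ 0.7486 -0.2845  0.006 ]
```

```bash
cat >> h.py <<'E'
from scipy.spatial.transform import Rotation as Ro
np.set_printoptions(precision=4,suppress=True)
def go(p,yaw):
    s=arm.observe(); q=s["orientation"]; R=Ro.from_quat(q[[1,2,3,0]])
    y=np.radians(yaw); x=[np.cos(y),np.sin(y),0]
    T=Ro.from_matrix(np.c_[x,[np.sin(y),-np.cos(y),0],[0,0,-1]])
    print("now",s["position"],"yaw",np.degrees(np.arctan2(*R.as_matrix()[1::-1,0])),"F",s["contact_force"],"w",s["gripper_width"],"t",s["time"])
    print("turn",(R.inv()*T).as_rotvec(),"shift",R.inv().apply(np.array(p)-s["position"]))
E
python3 -c "
from h import *
go([.456,.163,.14],-27.5)"
```

```text
now [0.229  0.4997 0.2182] yaw 65.37527369779497 F [-0.8142 -0.442  -0.2747] w 0.09322273525983031 t 0.1
turn [0.0008 0.0009 1.621 ] shift [-0.2114  0.3467  0.0784]
```

Call:
servo_tool(
  steps=[
    [0,0,1.621,-0.2114,0.3467,0.0,0.093],
    [0,0,1.621,-0.2114,0.3467,0.0,0.093],
    [0,0,1.621,-0.2114,0.3467,0.0,0.093],
    [0,0,1.621,-0.2114,0.3467,0.0,0.093],
    [0,0,1.621,-0.2114,0.3467,0.0,0.093],
    [0,0,1.621,-0.2114,0.3467,0.0,0.093],
    [0,0,1.621,-0.2114,0.3467,0.0,0.093],
    [0,0,1.621,-0.2114,0.3467,0.0,0.093],
    [0,0,1.621,-0.2114,0.3467,0.0,0.093],
    [0,0,1.621,-0.2114,0.3467,0.0,0.093],
  ],
)

```text
time: 0.93
position: [0.4573, 0.1607, 0.2186]
orientation: [0.0, 0.998, -0.058, 0.0]
contact_force: [1.0, 0.7, 0.3]
gripper_width: 0.0928
```

```bash
python3 -c "
from h import *
go([.456,.163,.12],-27.5)"
```

```text
now [0.4573 0.1607 0.2186] yaw -6.661151878028676 F [0.9668 0.6947 0.323 ] w 0.09276735042451274 t 0.9333
turn [ 0.0003 -0.0001  0.3637] shift [-0.0016 -0.0022  0.0986]
```

Call:
servo_tool(
  steps=[
    [0,0,0.364,0,0,0.04,0.093],
    [0,0,0.364,0,0,0.08,0.093],
    [0,0,0.364,0,0,0.099,0.093],
    [0,0,0.364,0,0,0.099,0.093],
    [0,0,0.364,0,0,0.099,0.093],
    [0,0,0.364,0,0,0.099,0.093],
  ],
)

```text
time: 1.43
position: [0.457, 0.1637, 0.121]
orientation: [-0.0, 0.973, -0.232, 0.001]
contact_force: [0.2, -1.0, 0.7]
gripper_width: 0.0927
```

```bash
python3 -c "
from h import *
import cv2
go([.456,.163,.034],-27.5)
for n in('top','scene'):
  im=arm.capture(n)[:,:,::-1]; u,v=proj(n,np.array([.456,.163,.06])).astype(int)
  print(u,v);cv2.imwrite(f'pics/{n}1.png',cv2.resize(im[v-70:v+70,u-70:u+70],None,fx=4,fy=4))
a=[cv2.imread(f'pics/{n}1.png') for n in('top','scene')]
cv2.imwrite('pics/m1.png',cv2.resize(cv2.hconcat(a),(800,400)))
"
```

```text
now [0.457  0.1637 0.121 ] yaw -26.866958067675366 F [ 0.1751 -0.9533  0.6744] w 0.0926919731949842 t 1.4333
turn [-0.0011 -0.0013  0.011 ] shift [-0.0007  0.0011  0.087 ]
265 278
386 249
```

View pics/m1.png

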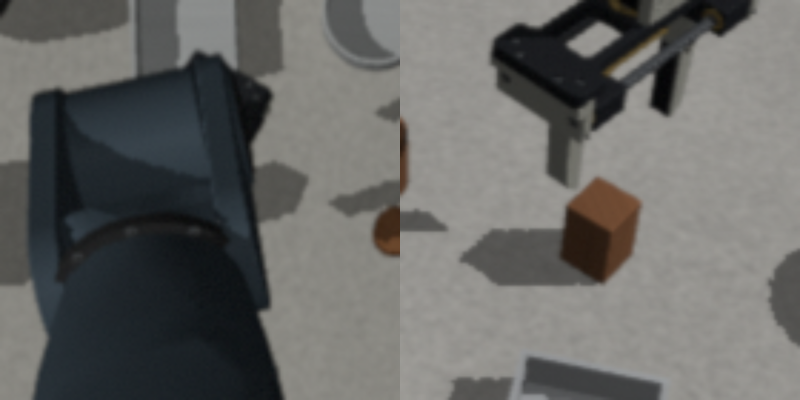

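```bash
python3 -c "
from h import *
for s in(-1,1):
  for w in (-.0075,.0075):
    y=np.radians(-26.9);c=np.array([.457,.1637,.121])+s*.0464*np.array([np.cos(y),np.sin(y),0])+w*np.array([-np.sin(y),np.cos(y),0])
    print(s,w,(proj('scene',c)-[386-70,249-70])*2.857+[400,0])
"
```

```text
-1 -0.0075 [646.6978 104.2086]
-1 0.0075 [663.6147 114.9104]
1 -0.0075 [558.1574 171.1185]
1 0.0075 [575.1566 182.9198]
```

The gripper straddles the square log in the scene view: the fingertips project where predicted, within about 1 px. Descending and gripping.

Call:
servo_tool(
  steps=[
    [0,0,0,0,0,0.03,0.093],
    [0,0,0,0,0,0.06,0.093],
    [0,0,0,0,0,0.087,0.093],
    [0,0,0,0,0,0.087,0.093],
    [0,0,0,0,0,0.087,0.03],
    [0,0,0,0,0,0.087,0.03],
    [0,0,0,0,0,0.087,0.03],
    [0,0,0,0,0,0.087,0.03],
    [0,0,0,0,0,0.087,0.03],
    [0,0,0,0,0,0.087,0.03],
  ],
  squeeze=12,
)

```text
time: 2.37
position: [0.4566, 0.1634, 0.0334]
orientation: [-0.0, 0.972, -0.234, 0.001]
contact_force: [-0.5, 0.1, -0.1]
gripper_width: 0.0574
```

Call:
servo_tool(
  steps=[
    [0,0,0,0,0,0,0.03],
    [0,0,0,0,0,0,0.03],
    [0,0,0,0,0,0,0.03],
    [0,0,0,0,0,0,0.03],
  ],
)

```text
time: 2.7
position: [0.4563, 0.1633, 0.0327]
orientation: [-0.0, 0.972, -0.234, 0.0]
contact_force: [0.1, -0.1, 1.8]
gripper_width: 0.0409
```

Gripped at 41 mm. Next is the lift and carry to the square hopper.

Call:
servo_tool(
  steps=[
    [0,0,0,0,0,0,0.03],
    [0,0,0,0,0,0,0.03],
    [0,0,0,0,0,-0.03,0.03],
    [0,0,0,0,0,-0.06,0.03],
    [0,0,0,0,0,-0.08,0.03],
    [0,0,0,0,0,-0.08,0.03],
  ],
)

```text
time: 3.2
position: [0.458, 0.1638, 0.116]
orientation: [-0.001, 0.972, -0.234, 0.002]
contact_force: [1.8, 0.2, -0.0]
gripper_width: 0.0415
```

```bash
python3 -c "
from h import *
go([.626,.193,.112],4)"
```

```text
now [0.458  0.1638 0.116 ] yaw -27.094852531763063 F [ 1.7711  0.1776 -0.0482] w 0.04151314068582389 t 3.2
turn [-0.0025 -0.0051 -0.5427] shift [ 0.1362 -0.1024  0.0049]
```

Call:
servo_tool(
  steps=[
    [0,0,-0.1,0.027,-0.02,0,0.03],
    [0,0,-0.2,0.054,-0.04,0,0.03],
    [0,0,-0.3,0.081,-0.06,0,0.03],
    [0,0,-0.4,0.108,-0.08,0,0.03],
    [0,0,-0.5,0.136,-0.102,0,0.03],
    [0,0,-0.543,0.136,-0.102,0,0.03],
    [0,0,-0.543,0.136,-0.102,0,0.03],
    [0,0,-0.543,0.136,-0.102,0,0.03],
  ],
)

```text
time: 3.87
position: [0.6228, 0.192, 0.111]
orientation: [0.0, 0.999, 0.034, -0.001]
contact_force: [-0.4, -0.2, -1.1]
gripper_width: 0.0409
```

```bash
python3 -c "
from h import *
import cv2
go([.626,.193,.041],4)
im=arm.capture('scene')[:,:,::-1]; u,v=378,320
cv2.imwrite('pics/m2.png',cv2.resize(im[v-90:v+90,u-110:u+110],None,fx=3.5,fy=3.3))
"
```

```text
now [0.6228 0.192  0.111 ] yaw 3.908761444838201 F [-0.3602 -0.2443 -1.1292] w 0.04093793145149602 t 3.8667
turn [ 0.0004  0.0025 -0.0016] shift [ 0.0035 -0.0008  0.07  ]
```

View pics/m2.png

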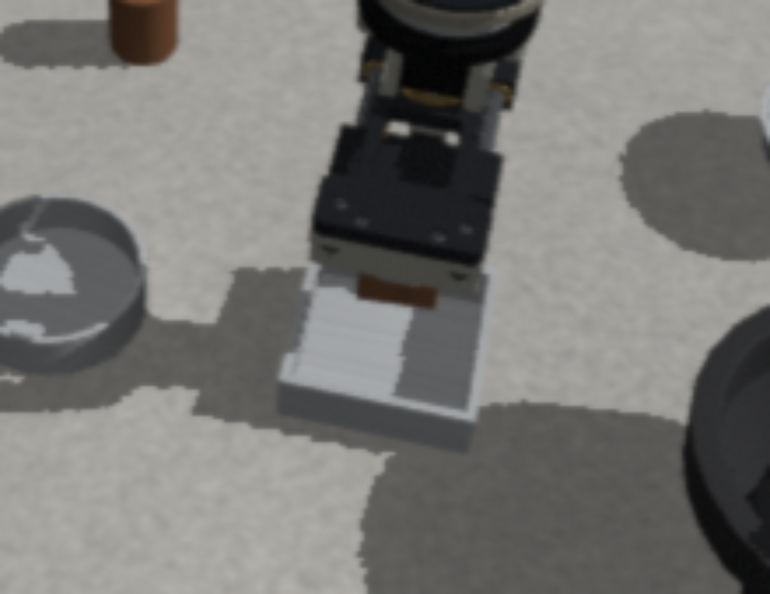

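The log hangs over the square hopper, with room on every side. Lowering it and releasing.

Call:
servo_tool(
  steps=[
    [0,0,0,0.003,0,0.02,0.03],
    [0,0,0,0.003,0,0.04,0.03],
    [0,0,0,0.003,0,0.06,0.03],
    [0,0,0,0.003,0,0.068,0.03],
    [0,0,0,0.003,0,0.071,0.03],
    [0,0,0,0.003,0,0.072,0.03],
    [0,0,0,0.003,0,0.072,0.03],
    [0,0,0,0.003,0,0.072,0.03],
  ],
)

```text
time: 4.58
position: [0.6273, 0.1925, 0.0419]
orientation: [-0.0, 0.999, 0.035, 0.001]
contact_force: [-0.2, -0.1, -1.2]
gripper_width: 0.0414
```

Call:
servo_tool(
  steps=[
    [0,0,0,0,0,0.002,0.03],
    [0,0,0,0,0,0.003,0.03],
    [0,0,0,0,0,0.003,0.03],
  ],
)

```text
time: 4.83
position: [0.6268, 0.1924, 0.0378]
orientation: [-0.0, 0.999, 0.035, 0.0]
contact_force: [-0.4, 0.5, -0.2]
gripper_width: 0.0411
```

Call:
servo_tool(
  steps=[
    [0,0,0,0,0,0,0.05],
    [0,0,0,0,0,0,0.06],
    [0,0,0,0,0,0,0.075],
    [0,0,0,0,0,0,0.075],
    [0,0,0,0,0,-0.02,0.075],
    [0,0,0,0,0,-0.05,0.08],
    [0,0,0,0,0,-0.09,0.093],
    [0,0,0,0,0,-0.11,0.093],
    [0,0,0,0,0,-0.11,0.093],
  ],
)

```text
time: 5.58
position: [0.629, 0.193, 0.1531]
orientation: [-0.001, 0.999, 0.035, 0.004]
contact_force: [0.3, -0.6, 0.5]
gripper_width: 0.0919
```

```bash
python3 -c "
from h import *
go([.438,-.013,.14],0)"
```

```text
now [0.629  0.193  0.1531] yaw 4.011884583529547 F [ 0.3269 -0.5638  0.5085] w 0.09187757636700147 t 5.5833
turn [-0.0016 -0.0079  0.07  ] shift [-0.2051  0.1921  0.0112]
```

Call:
servo_tool(
  steps=[
    [0,0,0,-0.03,0.028,0,0.093],
    [0,0,0,-0.058,0.054,0,0.093],
    [0,0,0,-0.087,0.081,0,0.093],
    [0,0,0.07,-0.116,0.108,0,0.093],
    [0,0,0.07,-0.145,0.135,0,0.093],
    [0,0,0.07,-0.175,0.165,0,0.093],
    [0,0,0.07,-0.204,0.192,0,0.093],
    [0,0,0.07,-0.204,0.192,0,0.093],
    [0,0,0.07,-0.204,0.192,0,0.093],
  ],
)

```text
time: 6.33
position: [0.4358, -0.0144, 0.1475]
orientation: [-0.0, 1.0, -0.001, -0.0]
contact_force: [0.1, 1.6, -0.2]
gripper_width: 0.0932
```

```bash
python3 -c "
from h import *
import cv2
go([.438,-.013,.0335],0)
im=arm.capture('scene')[:,:,::-1]; u,v=350,280
cv2.imwrite('pics/m3.png',cv2.resize(im[v-90:v+90,u-110:u+110],None,fx=3.5,fy=3.3))
"
```

```text
now [ 0.4358 -0.0144  0.1475] yaw -0.15572314443738136 F [ 0.1152  1.6049 -0.1935] w 0.0932056652178467 t 6.3333
turn [-0.0001  0.0004 -0.0027] shift [ 0.0023 -0.0014  0.114 ]
```

View pics/m3.png

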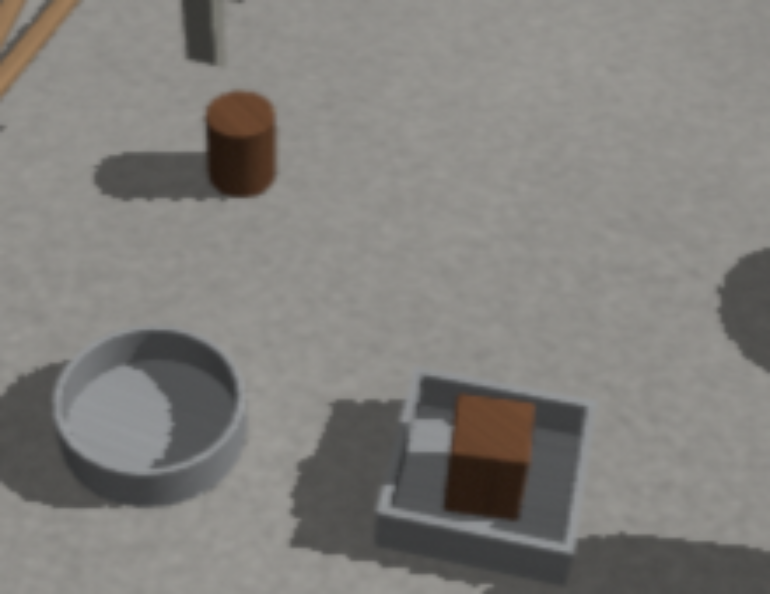

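The square log stands upright in the middle of its hopper. The gripper is above the round log, so I descend.

Call:
servo_tool(
  steps=[
    [0,0,0,0.001,0,0.04,0.093],
    [0,0,0,0.001,0,0.075,0.093],
    [0,0,0,0.001,0,0.1,0.093],
    [0,0,0,0.001,0,0.113,0.093],
    [0,0,0,0.001,0,0.113,0.093],
    [0,0,0,0.001,0,0.113,0.035],
    [0,0,0,0.001,0,0.113,0.035],
    [0,0,0,0.001,0,0.113,0.035],
    [0,0,0,0.001,0,0.113,0.035],
    [0,0,0,0.001,0,0.113,0.035],
  ],
)

```text
time: 7.22
position: [0.4382, -0.0134, 0.0353]
orientation: [0.0, 1.0, 0.0, 0.001]
contact_force: [0.1, 0.3, 1.5]
gripper_width: 0.0643
```

Call:
servo_tool(
  steps=[
    [0,0,0,0,0,0,0.035],
    [0,0,0,0,0,0,0.035],
    [0,0,0,0,0,0,0.035],
    [0,0,0,0,0,0,0.035],
    [0,0,0,0,0,0,0.035],
    [0,0,0,0,0,0,0.035],
    [0,0,0,0,0,0,0.035],
  ],
)

```text
time: 7.8
position: [0.4378, -0.0134, 0.0348]
orientation: [0.0, 1.0, -0.0, 0.0]
contact_force: [-2.3, 0.9, 4.1]
gripper_width: 0.044
```

Call:
servo_tool(
  steps=[
    [0,0,0,0,0,-0.03,0.035],
    [0,0,0,0,0,-0.06,0.035],
    [0,0,0,0,0,-0.08,0.035],
    [0,0,0,0,0,-0.08,0.035],
  ],
)

```text
time: 8.13
position: [0.4394, -0.0136, 0.1177]
orientation: [0.0, 1.0, 0.0, 0.003]
contact_force: [0.4, -0.8, -0.5]
gripper_width: 0.0441
```

```bash
python3 -c "
from h import *
go([.646,.009,.115],0)"
```

```text
now [ 0.4394 -0.0136  0.1177] yaw 0.0025284233289706985 F [ 0.4217 -0.7661 -0.5154] w 0.04410630194784217 t 8.1333
turn [ 0.0007 -0.0054  0.    ] shift [ 0.2066 -0.0226  0.0038]
```

Call:
servo_tool(
  steps=[
    [0,0,0,0.03,-0.003,0,0.035],
    [0,0,0,0.06,-0.006,0,0.035],
    [0,0,0,0.09,-0.01,0,0.035],
    [0,0,0,0.12,-0.013,0,0.035],
    [0,0,0,0.15,-0.016,0,0.035],
    [0,0,0,0.18,-0.02,0,0.035],
    [0,0,0,0.208,-0.022,0,0.035],
    [0,0,0,0.208,-0.022,0,0.035],
    [0,0,0,0.208,-0.022,0,0.035],
    [0,0,0,0.208,-0.022,0,0.035],
  ],
)

```text
time: 8.97
position: [0.6446, 0.0086, 0.1131]
orientation: [-0.0, 1.0, 0.0, -0.001]
contact_force: [-0.6, -0.1, -0.3]
gripper_width: 0.0436
```

```bash
python3 -c "
from h import *
import cv2
go([.646,.009,.0405],0)
im=arm.capture('scene')[:,:,::-1]; u,v=300,280
cv2.imwrite('pics/m4.png',cv2.resize(im[v-90:v+90,u-110:u+110],None,fx=3.5,fy=3.3))
"
```

```text
now [0.6446 0.0086 0.1131] yaw 0.003885603800690997 F [-0.5506 -0.1369 -0.2826] w 0.04360566161642142 t 8.9667
turn [-0.0001  0.0024  0.0001] shift [ 0.0016 -0.0004  0.0726]
```

View pics/m4.png

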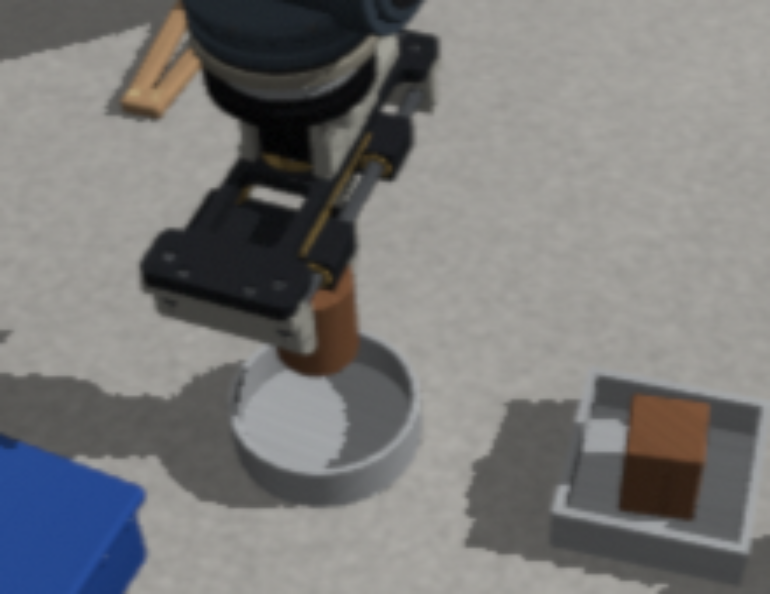

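The round log hangs over the round hopper. Lowering it.

Call:
servo_tool(
  steps=[
    [0,0,0,0.001,0,0.02,0.035],
    [0,0,0,0.001,0,0.04,0.035],
    [0,0,0,0.001,0,0.06,0.035],
    [0,0,0,0.001,0,0.07,0.035],
    [0,0,0,0.001,0,0.073,0.035],
    [0,0,0,0.001,0,0.073,0.035],
    [0,0,0,0.001,0,0.073,0.035],
  ],
)

```text
time: 9.6
position: [0.6471, 0.0085, 0.0426]
orientation: [0.0, 1.0, -0.0, 0.001]
contact_force: [-0.6, 0.3, -0.5]
gripper_width: 0.0433
```

Call:
servo_tool(
  steps=[
    [0,0,0,0,0,0.002,0.035],
    [0,0,0,0,0,0.002,0.035],
    [0,0,0,0,0,0.002,0.035],
  ],
)

```text
time: 9.85
position: [0.6469, 0.0086, 0.0402]
orientation: [0.0, 1.0, 0.0, 0.0]
contact_force: [0.4, 0.5, -0.9]
gripper_width: 0.0435
```

Call:
servo_tool(
  steps=[
    [0,0,0,0,0,0,0.05],
    [0,0,0,0,0,0,0.06],
    [0,0,0,0,0,0,0.075],
    [0,0,0,0,0,0,0.075],
    [0,0,0,0,0,-0.02,0.075],
    [0,0,0,0,0,-0.05,0.08],
    [0,0,0,0,0,-0.09,0.093],
    [0,0,0,0,0,-0.13,0.093],
    [0,0,0,0,0,-0.16,0.093],
    [0,0,0,0,0,-0.18,0.093],
  ],
)

```text
time: 10.68
position: [0.6475, 0.0086, 0.2237]
orientation: [0.0, 1.0, 0.0, 0.002]
contact_force: [0.5, -1.0, -0.3]
gripper_width: 0.0927
```

```bash
python3 -c "
from h import *
import cv2
B=lambda x,y:(x/5+405,y/5+165)
D=lambda x,y:(x/3.7+70,y/3.7+160)
# pad corner heights at rest
u=np.array([np.cos(np.radians(-12.7)),np.sin(np.radians(-12.7))])
for n,F,c in(('top',B,[(175,384),(292,408),(287,490),(167,465)]),('scene',D,[(376,145),(294,103),(342,33),(424,75)])):
  P=np.array([at(n,F(*p),z)[:2] for p,z in zip(c,(.158,.158,.178,.178))]); print(P,P.mean(0))
go([.506,-.287,.21],-102.7)
im=arm.capture('scene')[:,:,::-1]; x,v=300,280
cv2.imwrite('pics/m5.png',cv2.resize(im[v-90:v+90,x-110:x+110],None,fx=3.5,fy=3.3))
"
```

```text
[[ 0.5462 -0.2654]
 [ 0.5361 -0.3216]
 [ 0.4929 -0.3109]
 [ 0.5032 -0.2548]] [ 0.5196 -0.2882]
[[ 0.5532 -0.2559]
 [ 0.5377 -0.3168]
 [ 0.4965 -0.3069]
 [ 0.5138 -0.2452]] [ 0.5253 -0.2812]
now [0.6475 0.0086 0.2237] yaw 0.0034180587726094784 F [ 0.4937 -1.0031 -0.2635] w 0.09266689668945895 t 10.6833
turn [-0.0037 -0.0033  1.7925] shift [-0.1416  0.2956  0.0131]
```

View pics/m5.png

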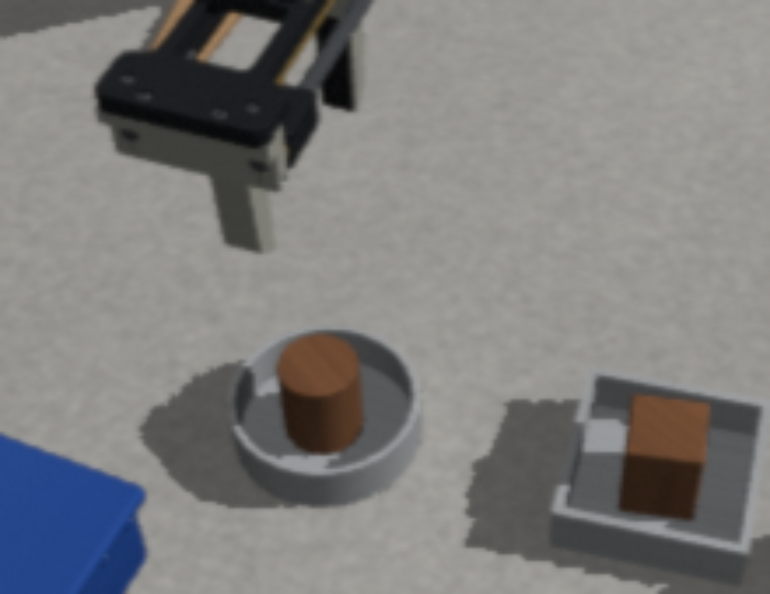

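Both logs stand upright near the centres of their hoppers. Next I move above the lever pad with the fingers shut.

Call:
servo_tool(
  steps=[
    [0,0,0.12,-0.013,0.03,0,0],
    [0,0,0.24,-0.026,0.058,0,0],
    [0,0,0.36,-0.04,0.088,0,0],
    [0,0,0.48,-0.053,0.117,0,0],
    [0,0,0.6,-0.066,0.146,0,0],
    [0,0,0.72,-0.079,0.175,0,0],
    [0,0,0.84,-0.092,0.204,0,0],
    [0,0,0.96,-0.106,0.234,0,0],
    [0,0,1.08,-0.119,0.263,0,0],
    [0,0,1.2,-0.1315,0.292,0,0],
  ],
)

```text
time: 11.57
position: [0.5142, -0.2847, 0.2195]
orientation: [0.0, 0.824, -0.567, -0.0]
contact_force: [1.1, 0.3, 0.3]
gripper_width: 0.0311
```

```bash
python3 -c "
from h import *
go([.516,-.2835,.215],-102.7)"
```

```text
now [ 0.5142 -0.2847  0.2195] yaw -69.10090160537209 F [1.0922 0.3125 0.3254] w 0.031065665507085186 t 11.5667
turn [0.0001 0.0001 0.5864] shift [-0.0005 -0.0021  0.0045]
```

Call:
servo_tool(
  steps=[
    [0,0,0.12,0,0,0,0],
    [0,0,0.24,0,0,0,0],
    [0,0,0.36,0,0,0,0],
    [0,0,0.48,0,0,0,0],
    [0,0,0.586,0,0,0,0],
    [0,0,0.586,0,0,0,0],
    [0,0,0.586,0,0,0,0],
  ],
)

```text
time: 12.15
position: [0.5151, -0.2834, 0.2194]
orientation: [-0.0, -0.628, 0.778, 0.0]
contact_force: [-0.1, 0.8, 0.7]
gripper_width: 0.0004
```

```bash
python3 -c "
from h import *
import cv2
go([.516,-.2835,.18],-102.7)
im=arm.capture('scene')[:,:,::-1]; x,v=150,220
cv2.imwrite('pics/m6.png',cv2.resize(im[v-90:v+90,x-110:x+110],None,fx=3.5,fy=3.3))
"
```

```text
now [ 0.5151 -0.2834  0.2194] yaw -102.13524873699069 F [-0.1183  0.7777  0.702 ] w 0.0004122151772509825 t 12.15
turn [0.0002 0.0001 0.0099] shift [-0.     -0.0009  0.0394]
```

View pics/m6.png

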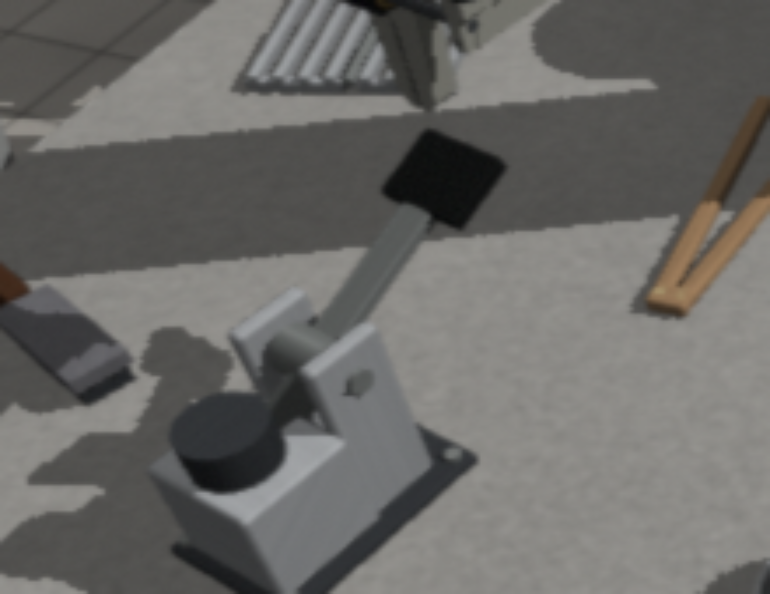

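The shut fingertips are directly above the pad. Pressing down gently, checking on the way.

Call:
servo_tool(
  steps=[
    [0,0,0,0,0,0.015,0],
    [0,0,0,0,0,0.03,0],
    [0,0,0,0,0,0.04,0],
    [0,0,0,0,0,0.048,0],
    [0,0,0,0,0,0.055,0],
    [0,0,0,0,0,0.06,0],
    [0,0,0,0,0,0.065,0],
    [0,0,0,0,0,0.07,0],
    [0,0,0,0,0,0.075,0],
    [0,0,0,0,0,0.08,0],
  ],
  squeeze=20,
)

```text
time: 13.03
position: [0.5153, -0.2836, 0.1399]
orientation: [-0.0, -0.627, 0.779, -0.0]
contact_force: [-2.9, 1.3, 6.9]
gripper_width: 0.0003
```

Call:
servo_tool(
  steps=[
    [0,0,0,0,0,0.004,0],
    [0,0,0,0,0,0.008,0],
    [0,0,0,0,0,0.012,0],
    [0,0,0,0,0,0.016,0],
    [0,0,0,0,0,0.02,0],
    [0,0,0,0,0,0.023,0],
    [0,0,0,0,0,0.024,0],
    [0,0,0,0,0,0.024,0],
    [0,0,0,0,0,0.024,0],
    [0,0,0,0,0,0.024,0],
  ],
)

```text
time: 13.87
position: [0.5147, -0.2835, 0.116]
orientation: [-0.0, -0.627, 0.779, 0.0]
contact_force: [-5.6, 0.3, 7.6]
gripper_width: 0.0004
```

```bash
python3 -c "
from h import *
import cv2
go([.516,-.2835,.116],-102.7)
im=arm.capture('scene')[:,:,::-1]; x,v=150,220
cv2.imwrite('pics/s7.png',im)
cv2.imwrite('pics/m7.png',cv2.resize(im[v-90:v+90,x-110:x+110],None,fx=3.5,fy=3.3))
"
```

```text
now [ 0.5147 -0.2835  0.116 ] yaw -102.30339136366962 F [-5.554   0.3038  7.5742] w 0.0003621964088892908 t 13.8667
turn [ 0.0011 -0.0002  0.0069] shift [-0.0002 -0.0013  0.    ]
```

View pics/m7.png

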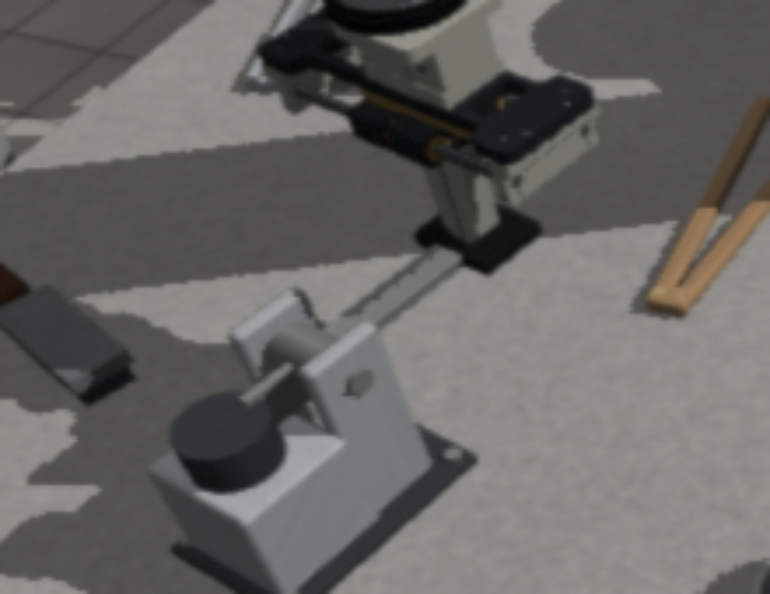

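View pics/s7.png

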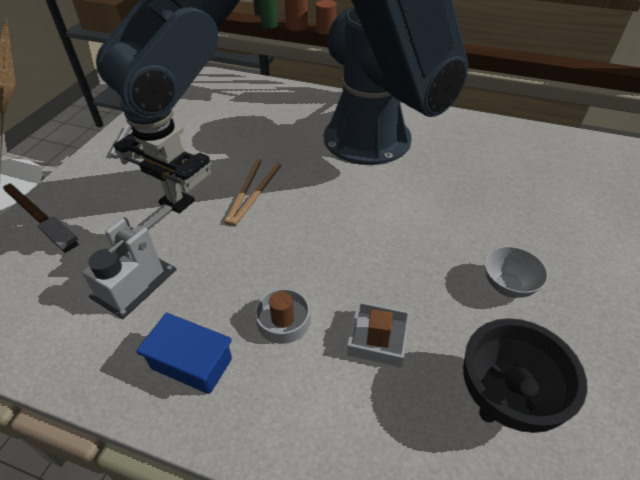

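The lever arm is level: the tip is at 0.116 m, the force is about 7.6 N, and the pad lies flat under the fingers. Holding briefly.

Call:
servo_tool(
  steps=[
    [0,0,0,0,0,0,0],
    [0,0,0,0,0,0,0],
    [0,0,0,0,0,0,0],
    [0,0,0,0,0,0,0],
    [0,0,0,0,0,0,0],
    [0,0,0,0,0,0,0],
  ],
)

```text
time: 14.42
position: [0.5147, -0.2834, 0.116]
orientation: [-0.0, -0.627, 0.779, 0.0]
contact_force: [-6.8, -0.1, 7.8]
gripper_width: 0.0008
```

```bash
python3 -c "
from h import *
s=arm.observe();print(s['position'],s['contact_force'],s['time']);arm.job_done()"
```

```text
[ 0.5147 -0.2834  0.116 ] [-6.7748 -0.0822  7.7659] 14.4167
the job is handed in; nothing more can be done
```

Both logs are in their own hoppers and released, the lever is held level, and I handed the job in at 14.4 s.

- **Logs:** In the last picture each one stands upright near the centre of its hopper. I judged this by eye and did not measure their final positions.
- **Lever:** It is held by the shut fingertips at 0.116 m, the height given for level. The upward force is about 7.8 N, against 8 N expected at level. I never read the joint angle itself; this rests on tip height, force and the picture.
- **Bystanders:** The molcajete, bowl, tub and tongs look unmoved in the last picture.

**Disagreements:**
- **Cameras:** The two views differed by about 3 to 10 mm on some points. I used values between them, which was well inside the tolerances.
- **Sideways force:** I saw about 6.8 N sideways on the fingers at the end, up from 5.6 N half a second earlier. It is probably friction at the pad; the tip stayed put.

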